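# Set the angle gauge on the clamped intake tube and hold it on the mark

### The job

Swing the magnifier lamp well clear of the clamped intake tube, then take the pendulum angle gauge by its handle and seat its V-foot astride the tube on the blue band. Rock it round the tube until the free-swinging needle settles in line with the red index mark already set on its dial, and finish while still holding it there, gripped and seated on the tube with the needle at rest on the mark, so that I can scribe the drain-hole line along its foot. Do not knock about the small parts on the bench.

Things in the scene. Friction and masses are not known exactly. Their poses are not given: they have to be found in the camera images.
- tube_mid (a point): Centre of the steel intake tube, on its axis, in the middle of the blue band (44 mm long). Tube of 48 mm outside diameter, fixed level, axis 62 mm above the bench. x runs along the tube away from the robot (within 12 degrees), z up. A weld seam 1.5 mm proud runs along it, 33 degrees from the top towards -y, so the V-foot rides up to 2 mm unevenly when rocked.
- lamp (a joint): Angle of the lamp's swing arm about its upright post, rad: 0 = arm along the tube frame's +y within 0.1 rad, lamp head over the tube; positive swings the head away from the robot (clockwise from above), negative towards it; stops at +-1.4. A stiff hinge (0.25 N m): it stays where it is left.
- lamp_hinge (a point): Point on the axis of the lamp's upright post, at arm height, 245 mm above the bench. The point turns with the arm: its y axis points along the arm towards the head. The post stands to the right of the tube on a round foot of 124 mm diameter.
- lamp_knob (a point): Centre of the upright grip knob on top of the arm, 185 mm from the post: black rubber with a red top, 18 mm diameter; its top is 298 mm above the bench and it stands 45 mm clear of the arm.
- lamp_head (a point): Centre of the round magnifier head, 240 mm from the post: white ring of 110 mm diameter, 200 to 230 mm above the bench, so at the start it hangs over the tube. Well clear means its centre is more than 160 mm, seen from above, from the middle of the tube.
- gauge_grip (a point): Centre of the handle of the loose pendulum angle gauge (about 0.45 kg), which starts upright on the bench. Black square handle, 22 mm wide (y), 28 mm deep (x), 50 mm high, its centre 161 mm above the gauge's feet. z points up the handle, x out of the dial face.
- gauge_saddle (a point): Point fixed to the gauge at the centre of a 48 mm tube seated in its V: 6 mm below the feet, 167 mm below the handle's centre, same frame as gauge_grip. It meets tube_mid when the gauge is seated on the middle of the band.
- pointer (a joint): Angle of the black needle on the dial, rad; a freely pivoted pendulum with a brass bob below, so the needle always points straight up once it has settled (under a second). 0 = needle at the handle; it grows as the gauge's handle leans towards the gauge's own +y.
- index (a joint): Where the red index mark is set on the dial, rad, same sense as the needle; 0.20 to 0.42. A stiff setting: leave it. The needle is on the mark when the two values are equal, that is when the gauge leans that much towards its own +y (the robot's left when the dial faces away from the robot).
- pointer_tip (a point): Tip of the black needle, 32 mm from the dial centre; its z axis points along the needle.
- index_mark (a point): Middle of the red index mark on the dial's rim, 40 mm from the dial centre, with a raised red setting lug 7 mm wide at the rim; its z axis points outward along the mark.
- gauge: The gauge; origin at the middle of the underside of its feet, axes as gauge_grip. Green dial housing 100 mm across, centre 88 mm up, x from -12 to +13 mm, under the handle; steel V-foot 44 mm long (x), 76 mm wide (y), with a 90 degree V-notch along x, apex 28 mm up. Either way round on the tube will do.
- intake: The clamped intake tube; origin on the bench under tube_mid, same axes. Two V-blocks with yellow straps hold it: they begin 56 mm either way from the middle along x and rise to 94 mm above the bench. A flange of 84 mm diameter closes the end nearer the robot, 112 to 123 mm from the middle.
- vial: Glass serum vial standing on the bench, 25 mm diameter, 56 mm high; origin at the middle of its underside. Leave alone.
- valve_stem: Blue steel valve stem lying on the bench, 76 mm long along its x, 18 mm high; origin on the bench near its middle. Leave alone.
- filter_plug: Bronze sintered filter plug, 24 mm diameter, 18 mm high; origin at the middle of its underside. Leave alone.
- crimp_cap: Aluminium crimp cap, 22 mm diameter, 9 mm high; origin at the middle of its underside. Leave alone.
Not all that is in view belongs to the job. There is more than one size of the gauge; the job needs the smallest.

How it is judged:
By the outcome, as a careful person would: the job done as asked, in the order asked, and still so for the second after the job is handed in, while the arm keeps its last pose, push and grip.
It also fails if it takes over 64 s, if anything falls off the work surface, if the arm or the gripper's body presses on something with over 40 N, if the wrist force passes 120 N, or if a joint passes its speed limit or range.

### The arm

A 6-joint arm with a two-finger parallel gripper is mounted at the origin on the work surface. World frame = base frame: x ahead of the robot, y to its left, z up, the work surface at z = 0. Lengths are in m, angles in rad, forces in N, time in s.
With the tool pointing down it reaches from about 0.3 to 0.875 m from the base axis. Payload 6.4 kg.
Tool frame: the origin (TCP) lies between the finger pads; the fingertips stand 11 mm ahead of it and the grasp point (between the pads) lies 8 mm behind it (ctrl.tcp_to_tips is the distance from the TCP to the fingertips, in m); x points along the fingers, z is the direction in which the jaws open and shut, and the axes are right-handed (so a half turn about x gives the same grasp; the last joint's range is limited). The gripper opens to 85 mm and grips with 20 to 120 N. Pads are 22 mm wide; open, the fingers measure 114 mm over their backs; the gripper's body (76 mm by 85 mm) begins 54 mm behind the grasp point. The pads swing forward as they close: fully open they stand 13 mm farther back than shut.
Start: joints at [1.117, 0.181, 1.607, -0, 1.354, -0.206], TCP at [0.141, 0.557, 0.242] pointing down, gripper open.
Joint ranges: [-2.99, 2.99], [-0.89, 2.07], [0.3, 2.58], [-1.14, 4.28], [0, 2.63], [-3.12, 3.12]. Speed limits (rad/s): [2.57, 2.57, 3.01, 3.14, 3.14, 3.14].

### API

Orientations are given as a unit quaternion [w, x, y, z].
In Python, from bench import ctrl, eyes, hand_in gives the robot as it stands. The module is installed in compiled form; this text tells all that it offers.
- The arm moves only by the tool step_arm, never from a script. Its arguments are lists of equal length, an entry for each row: "xyz": the shift along the world's x, y, z in mm, a list of three; "spin": the turn about the world's z in rad; "fingers": the opening in per cent of the stroke, from 0 (shut) to 100 (fully open). A call has 1 to 10 rows; each row is the pose to reach, as a shift and turn from the pose commanded when the call began; what a row does not reach only later rows make up. A row lasts 1/10 s, in which the tool goes at most 50 mm and 8.59 degrees, less where a joint would pass 70% of its speed; a pose out of reach is approached as far as the arm can. A call with a gripper value outside its range is refused whole. The fingers move at their own pace and stop on an object; the grip force is fixed at half the most. Time passes only in rows, so rows that repeat a pose let the fingers close. It gives the time, the measured TCP pose, the force and the opening at its end, in the units of the state.
- ctrl.get_obs(): the state, without advancing time (a new reading comes with each control period).
- eyes.camera(name): name is "scene" or "top"; returns the picture (420x560x3 uint8, red, green, blue); there is no depth.
- eyes.camera_model(name): a dict with "vertical_fov" (degrees; the focal length in pixels is half the picture's height over the tangent of half this angle, whatever the lens; pixels are square), "cx", "cy" (the principal point, pixels), "dist_coeffs" ([k1, k2, p1, p2, k3] as OpenCV has them; the pictures are not rectified), "pose" (4x4, takes a point from camera to world coordinates). Camera axes: x right, y up, looking along -z (the intrinsics and any distortion apply to the point x, -y, -z); pixel columns grow to the right and rows downward; lengths in m; the calibration is good to about 2 mm. A picture is of the moment at which its call begins. camera_model takes no time and is no camera call.
- hand_in(): hands the job in, once; it reports no verdict.
The state is a dict: "time_s": time; "q": joint angles; "dq": joint speeds; "joint_efforts": joint torques, N m; "eef_pos": TCP position; "eef_rot": TCP orientation; "wrist_force": force on the tool from outside, world axes, zero at the start; "torque": the same for the moment, N m; "opening": opening from 0.0 (shut) to 1.0 (fully open).
Only numpy, scipy, OpenCV 4.12 (cv2) and the standard library are available. Lean on these libraries where they do the work, as an engineer would, in place of code of your own. Each camera call takes 0.05 s, during which the arm holds its last target.

## Working session

There is one attempt and no reset: what is moved stays moved. The work goes in short steps, Python scripts to look and compute and a tool call to move; the robot and the scene stay as the last step left them, time stands still between calls to the robot, and variables do not carry over. Pictures are saved under pics/ and viewed, and the job is handed in when it is done.

Besides the shell and the picture viewer there is one more tool, called after "Call:" by a JSON object that holds its "method" and its "body". step_arm: Moves the arm, as the interface text tells. Its arguments: {"type":"object","properties":{"xyz":{"type":"array"},"spin":{"type":"array"},"fingers":{"type":"array"}},"required":["xyz","spin","fingers"]}

```bash
mkdir -p pics; cat > h.py <<'E'
import numpy as np, cv2
from bench import ctrl, eyes
def K(m):
    f=210/np.tan(np.radians(m["vertical_fov"])/2)
    return np.array([[f,0,m["cx"]],[0,f,m["cy"]],[0,0,1.]])
def ray(name,u,v):
    m=eyes.camera_model(name)
    p=cv2.undistortPoints(np.array([[[u,v]]],float),K(m),np.array(m["dist_coeffs"],float))[0,0]
    T=np.array(m["pose"]); d=T[:3,:3]@np.array([p[0],-p[1],-1]); return T[:3,3],d/np.linalg.norm(d)
def onz(name,u,v,z):
    o,d=ray(name,u,v); return o+d*(z-o[2])/d[2]
def proj(name,P):
    m=eyes.camera_model(name); T=np.array(m["pose"]); P=np.atleast_2d(P)
    c=(P-T[:3,3])@T[:3,:3]; c=c*[1,-1,-1]
    return cv2.projectPoints(c.reshape(-1,1,3),np.zeros(3),np.zeros(3),K(m),np.array(m["dist_coeffs"],float))[0][:,0]
def two(a,b):
    (o1,d1),(o2,d2)=ray(*a),ray(*b)
    A=np.stack([d1,-d2],1); s=np.linalg.lstsq(A,o2-o1,rcond=None)[0]
    p,q=o1+s[0]*d1,o2+s[1]*d2; return (p+q)/2,np.linalg.norm(p-q)
def snap(name,fn):
    im=eyes.camera(name); cv2.imwrite("pics/"+fn,cv2.cvtColor(im,cv2.COLOR_RGB2BGR)); return im
E
python3 - <<'E'
from h import *
snap("scene","s0.png");snap("top","t0.png")
for n in("scene","top"):
    m=eyes.camera_model(n);print(n,m)
print(ctrl.get_obs())
E
```

```text
scene {'vertical_fov': 51.13530698126155, 'cx': 280.3797282040163, 'cy': 210.1535430768414, 'dist_coeffs': array([-0.02945297,  0.        ,  0.        ,  0.        ,  0.        ]), 'pose': array([[-0.88566165, -0.27897443,  0.37118286,  0.86846587],
       [ 0.46427853, -0.54409143,  0.69886334,  0.74000974],
       [ 0.00699241,  0.79128869,  0.61140275,  0.73611964],
       [ 0.        ,  0.        ,  0.        ,  1.        ]])}
top {'vertical_fov': 50.40087521596101, 'cx': 284.0493453123234, 'cy': 211.5125104285145, 'dist_coeffs': array([-0.08967648,  0.        ,  0.        ,  0.        ,  0.        ]), 'pose': array([[-0.02423797,  0.99294711, -0.1160541 ,  0.38809691],
       [-0.99926212, -0.02752326, -0.02678969,  0.06319325],
       [-0.02979493,  0.11531914,  0.99288154,  1.33267161],
       [ 0.        ,  0.        ,  0.        ,  1.        ]])}
{'time_s': 0.1, 'q': array([ 1.11668687e+00,  1.81502687e-01,  1.60791674e+00, -1.75110845e-05,
        1.35381424e+00, -2.06303406e-01]), 'dq': array([-4.22072119e-04, -2.48266363e-03, -3.27502974e-03,  8.54236160e-04,
        6.53355280e-04,  8.80284844e-05]), 'joint_efforts': array([ 6.03352910e-04, -4.45870042e+01, -3.52238202e+01, -2.16188846e-04,
        4.08568099e-03,  7.28906275e-05]), 'eef_pos': array([0.14080454, 0.55698672, 0.24144981]), 'eef_rot': array([ 0.55744058, -0.4346352 ,  0.55847748,  0.43411421]), 'wrist_force': array([ 0.6997943 ,  0.1150051 , -0.40289698]), 'torque': array([ 0.02927372, -0.01233297,  0.05332907]), 'opening': 0.9964981260717999}
```

View pics/s0.png

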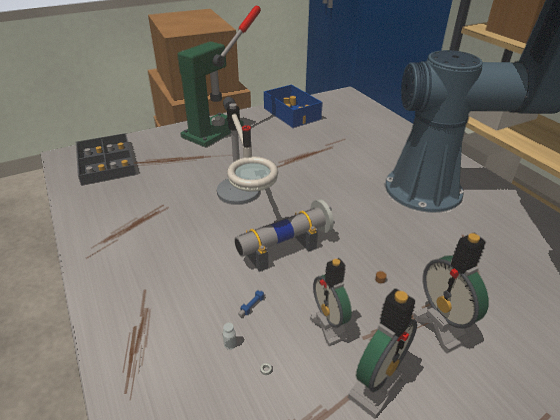

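View pics/t0.png

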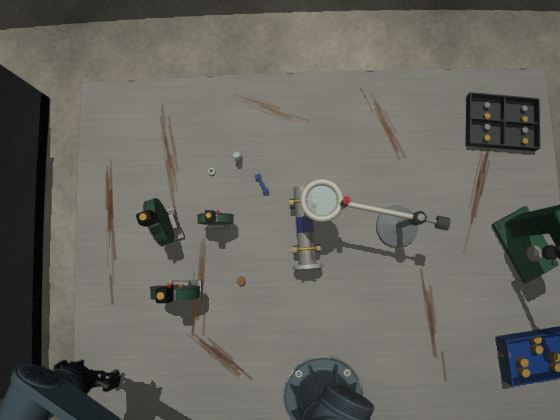

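The scene view shows three gauges at (332,298), (388,343) and (457,282). In the top view they are at about (215,217), (158,218) and (175,293). The small one looks like scene (332,298), top (215,217), but I'll check that by measuring. The lamp's red knob is at top (347,201), scene (247,130).

```bash
python3 - <<'E'
import cv2
s=cv2.imread("pics/s0.png");t=cv2.imread("pics/t0.png")
a=cv2.resize(s[240:350,290:400],(400,400),interpolation=2)
b=cv2.resize(t[180:260,180:260],(400,400),interpolation=2)
cv2.imwrite("pics/c1.png",cv2.hconcat([a,b]))
a=cv2.resize(s[90:270,210:350],(467,600),interpolation=2)
cv2.imwrite("pics/c2.png",a)
b=cv2.resize(t[160:290,270:460],(800,547),interpolation=2)
cv2.imwrite("pics/c3.png",b)
E
```

```text
(no output)
```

View pics/c1.png

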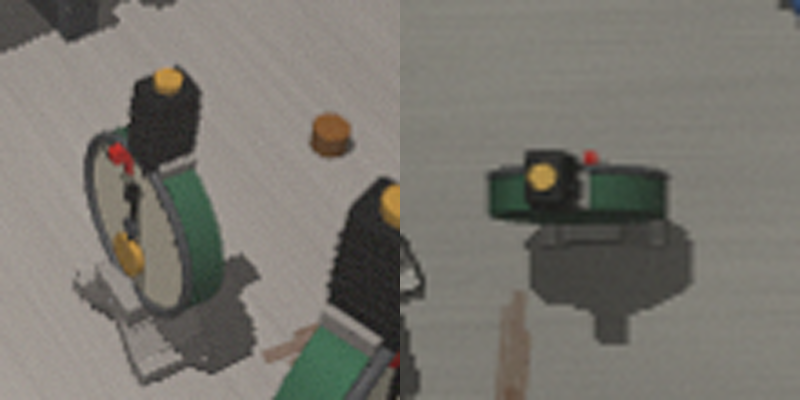

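View pics/c2.png

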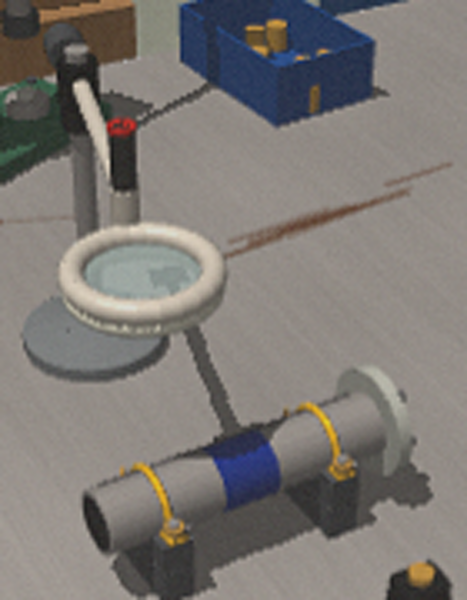

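View pics/c3.png

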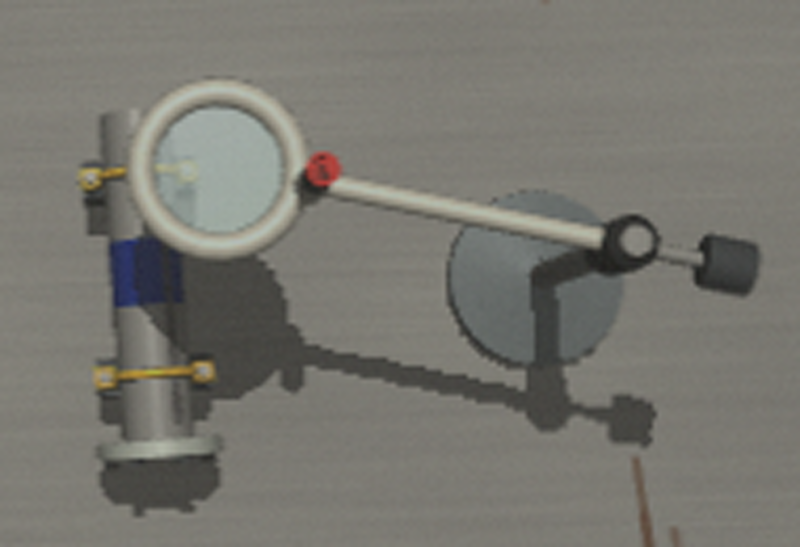

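The small gauge is the one at scene (332,298), top (215,217). Its dial faces away from the robot (+x), with the red lug on the −y side. Next I measure everything by colour masks.

```bash
cat > m.py <<'E'
from h import *
def cent(im,box,lo,hi,big=True):
    x0,y0,x1,y1=box; c=cv2.cvtColor(im,cv2.COLOR_RGB2HSV)[y0:y1,x0:x1]
    mk=cv2.inRange(c,np.array(lo),np.array(hi)); n,l,st,ce=cv2.connectedComponentsWithStats(mk)
    if n<2: return None
    i=1+np.argmax(st[1:,4]); return ce[i]+[x0,y0],st[i]+[x0,y0,0,0,0],(l==i),mk
E
python3 - <<'E'
from m import *
s=cv2.cvtColor(cv2.imread("pics/s0.png"),4);t=cv2.cvtColor(cv2.imread("pics/t0.png"),4)
R=((0,130,100),(8,255,255));B=((110,130,40),(130,255,255));Y=((15,120,130),(30,255,255));G=((70,70,30),(90,255,255))
ks=cent(s,(240,120,260,135),*R)[0];kt=cent(t,(335,190,360,212),*R)[0]
print("knob",ks,kt,two(("scene",*ks),("top",*kt)),onz("top",*kt,.298))
hs=None;
print("hinge guess",onz("top",270+635/800*190,160+240/547*130,.262), onz("top",270+635/800*190,160+240/547*130,.245))
print("head",onz("top",270+218/800*190,160+169/547*130,.215))
b=cent(t,(290,210,320,240),*B);print("band",b[0],b[1],onz("top",*b[0],.083)); 
b=cent(s,(270,215,300,250),*B);print("band s",b[0],b[1])
for nm,bs,bt in(("small",(325,250,345,270),(200,205,225,230)),("mid",(390,285,415,310),(130,200,170,230)),("big",(460,230,490,250),(150,280,175,305))):
    ys=cent(s,bs,*Y)[0];yt=cent(t,bt,*Y)[0];print(nm,ys,yt,two(("scene",*ys),("top",*yt)))
g=cent(t,(190,200,240,230),*G);m=g[2];yy,xx=np.nonzero(m);print("green",g[0],g[1],cv2.minAreaRect(np.stack([xx,yy],1).astype(np.float32)))
# small things
for nm,bx,lo,hi in (("plug",(230,270,255,295),(5,90,60),(20,255,255)),("valve",(250,165,275,200),(100,100,40),(125,255,255))):
    p=cent(t,bx,lo,hi);print(nm,p[0],onz("top",*p[0],.012))
print("vial",onz("top",238,158,.05),"cap",onz("top",211,171,.005))
from scipy.spatial.transform import Rotation as Ro
o=ctrl.get_obs();q=o["eef_rot"];print(Ro.from_quat(q,scalar_first=True).as_matrix())
E
```

```text
knob [245.83783784 127.59459459] [346.27272727 199.75      ] (array([ 0.53273355, -0.05504898,  0.29689607]), np.float64(0.00019818254210897404)) [ 0.53266782 -0.05497079  0.298     ]
hinge guess [ 0.49069046 -0.23741112  0.262     ] [ 0.49231943 -0.24218408  0.245     ]
head [ 0.54493737 -0.00262385  0.215     ]
band [299.73333333 223.95555556] [298 217   5  15  45] [0.49777011 0.05370833 0.083     ]
band s [283.57386364 230.06818182] [274 223  19  17 176]
small [335.88888889 261.5       ] [208.1  214.95] (array([0.51812604, 0.29168479, 0.1892806 ]), np.float64(0.00024697353896205467))
mid [400.92156863 295.51960784] [142.31578947 216.18421053] (array([0.51251979, 0.44488528, 0.25114301]), np.float64(0.0002011293001625244))
big [473.61538462 236.70769231] [159.8974359  295.28205128] (array([0.31744137, 0.399817  , 0.25112526]), np.float64(0.0008893818452125006))
green [220.14285714 217.38095238] [218 215   6   7  21] ((30.5, 18.0), (6.0, 5.0), 90.0)
plug [240.42857143 280.67346939] [0.34102731 0.23227838 0.012     ]
valve [261.33333333 183.65079365] [0.62872826 0.16513286 0.012     ]
vial [0.7007624  0.22988144 0.05      ] cap [0.6739561  0.31904971 0.005     ]
[[-7.04481755e-04 -9.69453696e-01  2.45273390e-01]
 [-1.48219845e-03  2.45274194e-01  9.69452615e-01]
 [-9.99998653e-01  3.19417842e-04 -1.60971396e-03]]
```

The small gauge's button is at 0.189 m and the other two are at 0.251 m, so the choice is confirmed. The knob is at (0.533, −0.055), the hinge about (0.491, −0.235), and the arm yaw a ≈ 0.23. I'll cage the knob with the open fingers and sweep it away from the robot.

Call:
{"method": "step_arm", "body": {"xyz": [[0, 0, 50], [0, 0, 110], [392, -612, 110], [392, -612, 110], [392, -612, 110], [392, -612, 110], [392, -612, 110], [392, -612, 110], [392, -612, 110], [392, -612, 110]], "spin": [0, 0, -1.55, -1.55, -1.55, -1.55, -1.55, -1.55, -1.55, -1.55], "fingers": [100, 100, 100, 100, 100, 100, 100, 100, 100, 100]}}

```text
time_s: 1.1
eef_pos: [0.3571, 0.2188, 0.3477]
eef_rot: [0.706, -0.041, 0.706, 0.041]
wrist_force: [0.5, 1.4, 0.7]
opening: 0.997
```

Call:
{"method": "step_arm", "body": {"xyz": [[176, -274, 2], [176, -274, 2], [176, -274, 2], [176, -274, 2], [176, -274, 2], [176, -274, 2], [176, -274, 2], [176, -274, 2], [176, -274, 2]], "spin": [-0.34, -0.34, -0.34, -0.34, -0.34, -0.34, -0.34, -0.34, -0.34], "fingers": [100, 100, 100, 100, 100, 100, 100, 100, 100]}}

```text
time_s: 2.0
eef_pos: [0.5324, -0.0536, 0.349]
eef_rot: [0.702, 0.077, 0.704, -0.077]
wrist_force: [0.3, 1.0, 0.4]
opening: 0.996
```

Call:
{"method": "step_arm", "body": {"xyz": [[0, -1, -40], [0, -1, -74], [0, -1, -74], [0, -1, -74], [0, -1, -74], [0, -1, -74]], "spin": [0, 0, 0, 0, 0, 0], "fingers": [100, 100, 100, 40, 40, 40]}}

```text
time_s: 2.6
eef_pos: [0.5338, -0.0543, 0.2782]
eef_rot: [0.704, 0.076, 0.702, -0.077]
wrist_force: [0.1, 0.3, 0.4]
opening: 0.513
```

```bash
python3 - <<'E'
from h import *
a=snap("scene","s1.png");b=snap("top","t1.png")
a=cv2.resize(a[60:220,180:320],(525,600));b=cv2.resize(b[150:250,300:400],(400,400))
cv2.imwrite("pics/c4.png",cv2.cvtColor(a,4))
print(ctrl.get_obs()["eef_pos"])
import numpy as np
H=np.array([.4912,-.2353])
for A in np.linspace(.227,1.15,9): print(round(A,3),((H+.185*np.array([np.sin(A),np.cos(A)])-[.533,-.055])*1000).round())
E
```

```text
[ 0.53342945 -0.05444143  0.27741905]
0.227 [-0. -0.]
0.342 [20. -6.]
0.458 [ 40. -14.]
0.573 [ 59. -25.]
0.688 [ 76. -37.]
0.804 [ 91. -52.]
0.919 [105. -68.]
1.035 [117. -86.]
1.15 [ 127. -105.]
```

View pics/c4.png

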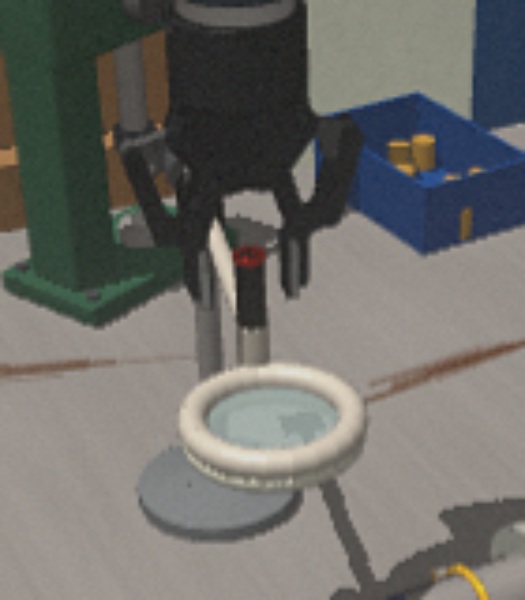

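The knob sits between the fingers. I'll sweep along the arc.

Call:
{"method": "step_arm", "body": {"xyz": [[0, 0, -3], [10, -3, -3], [20, -6, -3], [40, -14, -3], [59, -25, -3], [76, -37, -3], [91, -52, -3], [105, -68, -3], [117, -86, -3], [127, -105, -3]], "spin": [0, -0.06, -0.12, -0.23, -0.35, -0.46, -0.58, -0.69, -0.81, -0.92], "fingers": [40, 40, 40, 40, 40, 40, 40, 40, 40, 40]}}

```text
time_s: 3.7
eef_pos: [0.6601, -0.1592, 0.2723]
eef_rot: [0.595, 0.382, 0.596, -0.382]
wrist_force: [-1.8, 2.3, 0.0]
opening: 0.401
```

Call:
{"method": "step_arm", "body": {"xyz": [[4, -9, 0], [4, -9, 0], [4, -9, 0]], "spin": [-0.05, -0.05, -0.05], "fingers": [40, 40, 40]}}

```text
time_s: 4.0
eef_pos: [0.6636, -0.1682, 0.2724]
eef_rot: [0.586, 0.395, 0.587, -0.395]
wrist_force: [-0.2, -0.1, -0.7]
opening: 0.4
```

```bash
python3 - <<'E'
from h import *
a=snap("scene","s2.png")
print(ctrl.get_obs()["eef_pos"])
E
```

```text
[ 0.6635419  -0.16788144  0.27264242]
```

View pics/s2.png

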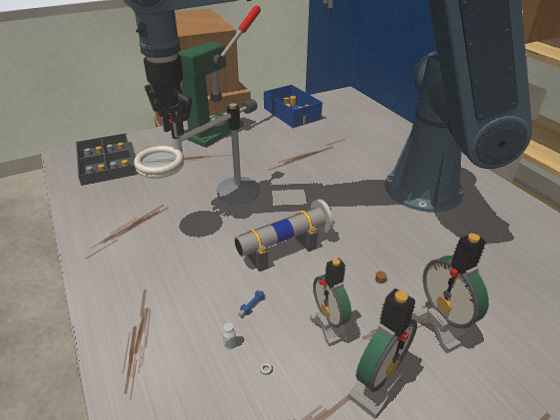

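The lamp head is now at scene (160,162), well off the tube. I'll release it, lift, and look again at the tube and the gauge.

Call:
{"method": "step_arm", "body": {"xyz": [[0, 0, 0], [0, 0, 0], [0, 0, 50], [0, 0, 90], [-50, 0, 90], [-100, 0, 90], [-150, 0, 90]], "spin": [0, 0, 0, 0.1, 0.25, 0.4, 0.55], "fingers": [70, 100, 100, 100, 100, 100, 100]}}

```text
time_s: 4.75
eef_pos: [0.5123, -0.1679, 0.3629]
eef_rot: [0.673, 0.219, 0.672, -0.219]
wrist_force: [0.2, -0.9, 0.0]
opening: 0.999
```

```bash
python3 - <<'E'
from m import *
o=ctrl.get_obs();print(o["eef_pos"],o["eef_rot"],o["q"])
t=snap("top","t3.png")
a=cv2.resize(t[180:240,190:245],(550,600),interpolation=2);cv2.imwrite("pics/c5.png",cv2.cvtColor(a,4))
a=cv2.resize(t[175:285,270:345],(409,600),interpolation=2);cv2.imwrite("pics/c6.png",cv2.cvtColor(a,4))
cv2.imwrite("pics/t3.png",cv2.cvtColor(t,4))
E
```

```text
[ 0.5122689  -0.16786812  0.36290678] [ 0.67261796  0.2187801   0.67212756 -0.21900888] [-5.36873629e-01  2.40667471e-02  1.53734204e+00 -1.62811071e-04
  1.57943610e+00  9.25929710e-02]
```

View pics/c5.png

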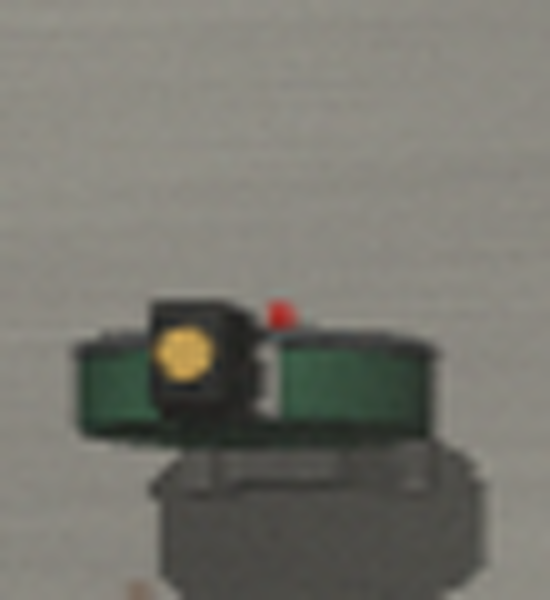

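View pics/c6.png

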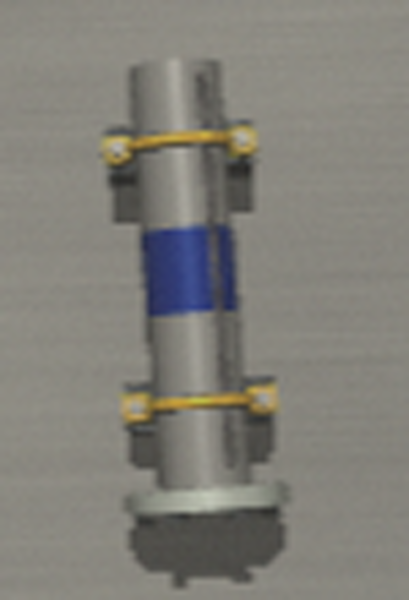

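View pics/t3.png

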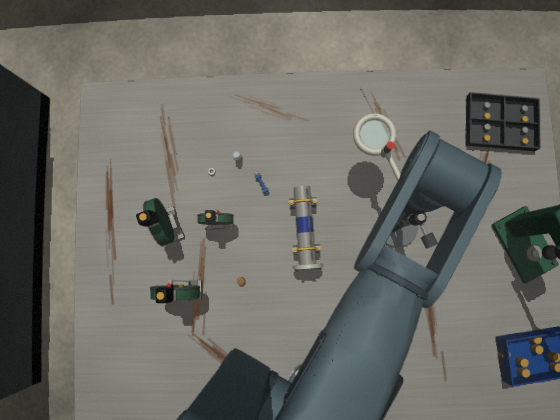

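```bash
python3 - <<'E'
from m import *
def c6(u,v,z): return onz("top",270+(u+.5)*75/409-.5,175+(v+.5)*110/600-.5,z)
def c5(u,v,z): return onz("top",190+(u+.5)/10-.5,180+(v+.5)/10-.5,z)
l=c5(77,352,.088);r=c5(437,352,.088);print("dial",l,r,np.arctan2(-(r-l)[0],-(r-l)[1])*-1, (l+r)/2)
l=c5(150,302,.186);r=c5(232,303,.186);print("handle edge",l,r)
print("button",c5(185,353,.189))
f=(c6(116,149,.08)+c6(243,137,.08))/2;n=(c6(135,407,.08)+c6(263,398,.08))/2
d=f-n;print("straps",f,n,np.arctan2(d[1],d[0]),np.linalg.norm(d))
for z in(.062,):
  L0,L1,R0,R1=c6(132,75,z),c6(157,475,z),c6(219,75,z),c6(247,475,z)
  for a,b in((L1,L0),(R1,R0)): print("edge",a,b,np.arctan2((b-a)[1],(b-a)[0]))
  print("edge mid",(L0+R0)/2,(L1+R1)/2)
t=cv2.cvtColor(cv2.imread("pics/t3.png"),4)
b=cent(t,(285,205,325,245),(108,110,40),(130,255,255));print(b[0],b[1])
b=[c6(143,230,.062),c6(235,227,.062),c6(151,316,.062),c6(238,309,.062)];print("band corners",np.round(b,4))
print("band top centre far/near",c6(187,228,.086),c6(194,313,.086))
m=eyes.camera_model("top");print(np.array(m["pose"])[:3,3])
s=cv2.cvtColor(cv2.imread("pics/s2.png"),4)
b=cent(s,(265,210,305,250),(108,110,40),(130,255,255));print("scene band",b[0],b[1])
a=cv2.resize(s[200:270,230:340],(800,509),interpolation=2);cv2.imwrite("pics/c7.png",cv2.cvtColor(a,4))
E
```

```text
dial [0.53116765 0.34291313 0.088     ] [0.52836514 0.24024501 0.088     ] -0.02729007861476162 [0.5297664  0.29157907 0.088     ]
handle edge [0.53251065 0.30157032 0.186     ] [0.53164357 0.2799551  0.186     ]
button [0.51852186 0.29179682 0.189     ]
straps [0.56357905 0.04398054 0.08      ] [0.42895544 0.03785468 0.08      ] 0.04547225342291184 0.13476291333548004
edge [0.3925454  0.06036091 0.062     ] [0.6030978  0.06773166 0.062     ] 0.03499246268435138
edge [0.39136075 0.01369072 0.062     ] [0.60176876 0.02177938 0.062     ] 0.038423824985100725
edge mid [0.60243328 0.04475552 0.062     ] [0.39195307 0.03702581 0.062     ]
[302.30177515 224.28402367] [297 217  12  16 169]
band corners [[0.5206 0.0642 0.062 ]
 [0.5208 0.0159 0.062 ]
 [0.4753 0.0612 0.062 ]
 [0.4777 0.0157 0.062 ]]
band top centre far/near [0.51848945 0.04149273 0.086     ] [0.47460159 0.03918396 0.086     ]
[0.38809691 0.06319325 1.33267161]
scene band [283.13461538 229.34615385] [271 219  23  23 312]
```

View pics/c7.png

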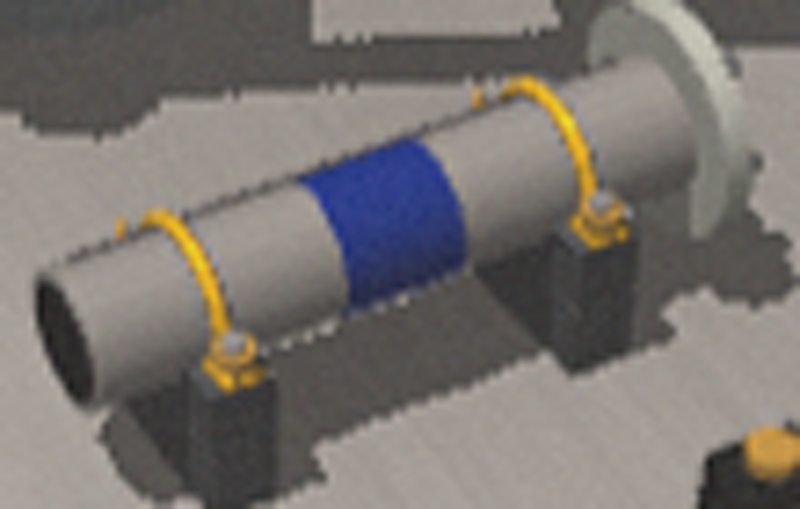

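The tube middle comes out at about (0.4965, 0.0408) with yaw 0.04. The gauge handle is at (0.518, 0.2915) with yaw about −0.03. I'll move above the handle with the jaws along the gauge's x, so that the gauge can pivot in the pads when rocked.

Call:
{"method": "step_arm", "body": {"xyz": [[6, 459, 0], [6, 459, 0], [6, 459, 0], [6, 459, 0], [6, 459, 0], [6, 459, 0], [6, 459, 0], [6, 459, 0], [6, 459, 0], [6, 459, 0]], "spin": [0.6, 0.6, 0.6, 0.6, 0.6, 0.6, 0.6, 0.6, 0.6, 0.6], "fingers": [100, 100, 100, 100, 100, 100, 100, 100, 100, 100]}}

```text
time_s: 5.8
eef_pos: [0.5183, 0.2957, 0.3627]
eef_rot: [0.707, 0.012, 0.707, -0.01]
wrist_force: [-1.0, -1.2, 0.0]
opening: 1.005
```

```bash
cat > st.py <<'E'
from h import *
from scipy.spatial.transform import Rotation as Ro
o=ctrl.get_obs();z=Ro.from_quat(o["eef_rot"],scalar_first=True).as_matrix()[:,2]
print("t",o["time_s"],"pos",(o["eef_pos"]*1000).round(1),"yaw",np.arctan2(z[1],z[0]).round(4),"F",o["wrist_force"].round(1),"T",o["torque"].round(2),"op",round(o["opening"],3))
E
python3 st.py
```

```text
t 5.8 pos [518.3 295.7 362.7] yaw -0.0313 F [-1.  -1.2  0. ] T [0.01 0.03 0.02] op 1.005
```

Call:
{"method": "step_arm", "body": {"xyz": [[0, 0, -50], [0, 0, -100], [0, 0, -120], [0, 0, -120]], "spin": [0, 0, 0, 0], "fingers": [100, 100, 100, 100]}}

```text
time_s: 6.2
eef_pos: [0.5172, 0.2897, 0.2386]
eef_rot: [0.704, 0.012, 0.71, -0.014]
wrist_force: [0.0, 0.3, -0.2]
opening: 1.0
```

```bash
python3 st.py; python3 - <<'E'
from h import *
a=snap("scene","s4.png");t=snap("top","t4.png")
a=cv2.resize(a[180:350,260:400],(494,600),interpolation=2);cv2.imwrite("pics/c8.png",cv2.cvtColor(a,4))
E
```

```text
t 6.2 pos [517.2 289.7 238.6] yaw -0.0368 F [ 0.   0.3 -0.2] T [ 0.01  0.01 -0.  ] op 1.0
```

View pics/c8.png

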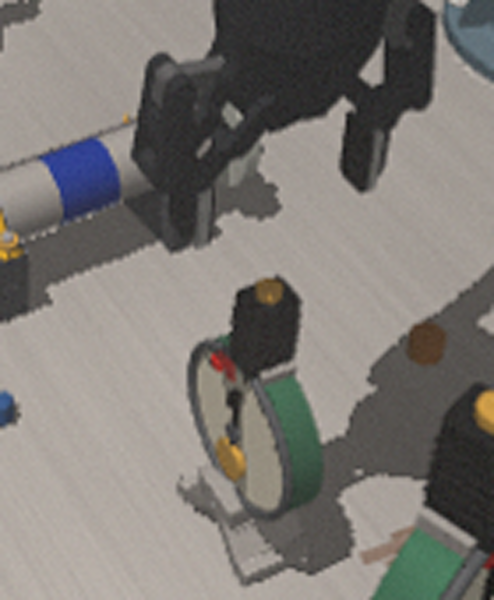

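The handle is centred between the jaws. I'll go down, close and let it settle.

Call:
{"method": "step_arm", "body": {"xyz": [[1, 2, -40], [1, 2, -70], [1, 2, -79], [1, 2, -79], [1, 2, -79], [1, 2, -79], [1, 2, -79], [1, 2, -79], [1, 2, -79]], "spin": [0.005, 0.005, 0.005, 0.005, 0.005, 0.005, 0.005, 0.005, 0.005], "fingers": [100, 100, 100, 100, 50, 20, 20, 20, 20]}}

```text
time_s: 7.2
eef_pos: [0.5207, 0.293, 0.165]
eef_rot: [0.707, 0.012, 0.707, -0.011]
wrist_force: [-2.4, -0.1, 4.9]
opening: 0.326
```

```bash
python3 st.py
```

```text
t 7.2 pos [520.7 293.  165. ] yaw -0.0321 F [-2.4 -0.1  4.9] T [0.06 0.75 0.01] op 0.326
```

The opening matches the 28 mm handle. Before seating, I'll lift the gauge and turn its dial to the scene camera, so I can measure the index angle against the hanging needle closely.

Call:
{"method": "step_arm", "body": {"xyz": [[0, 0, 5], [0, 0, 20], [0, 0, 50], [0, 0, 85], [0, 0, 125], [0, 0, 165], [0, 0, 205], [0, 0, 245], [0, 0, 280], [0, 0, 300]], "spin": [0, 0, 0, 0, 0, 0.1, 0.2, 0.3, 0.4, 0.5], "fingers": [0, 0, 0, 0, 0, 0, 0, 0, 0, 0]}}

```text
time_s: 8.2
eef_pos: [0.5208, 0.2927, 0.4683]
eef_rot: [0.689, -0.165, 0.686, 0.165]
wrist_force: [-0.1, 0.2, -5.7]
opening: 0.316
```

Call:
{"method": "step_arm", "body": {"xyz": [[0, 0, 0], [0, 0, 0], [0, 0, 0], [0, 0, 0], [0, 0, 0], [0, 0, 0], [0, 0, 0], [0, 0, 0], [0, 0, 0], [0, 0, 0]], "spin": [0.1, 0.2, 0.3, 0.38, 0.42, 0.42, 0.42, 0.42, 0.42, 0.42], "fingers": [0, 0, 0, 0, 0, 0, 0, 0, 0, 0]}}

```text
time_s: 9.2
eef_pos: [0.5207, 0.2926, 0.4638]
eef_rot: [0.639, -0.304, 0.639, 0.304]
wrist_force: [-0.1, -0.5, -5.8]
opening: 0.322
```

```bash
python3 st.py; python3 - <<'E'
from h import *
ims=[eyes.camera("scene").astype(float) for _ in range(4)]
a=np.mean(ims,0).round().astype(np.uint8);cv2.imwrite("pics/s5.png",cv2.cvtColor(a,4))
E
python3 st.py
```

```text
t 9.2 pos [520.7 292.6 463.8] yaw 0.8877 F [-0.1 -0.5 -5.8] T [0.01 0.   0.  ] op 0.322
t 9.4 pos [520.7 292.7 463.8] yaw 0.888 F [-0.5 -0.3 -5.9] T [-0.03 -0.03 -0.03] op 0.316
```

View pics/s5.png

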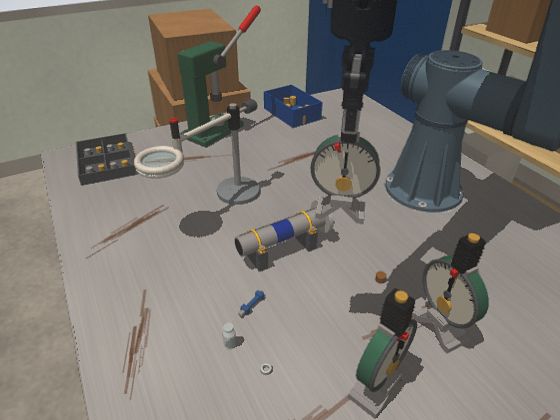

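```bash
cat > rect.py <<'E'
from h import *
def rect(im,c,yaw,tilt=0,hw=.06,N=600,xf=.013):
    X=np.array([np.cos(yaw),np.sin(yaw),0]);Y=np.array([-np.sin(yaw),np.cos(yaw),0]);Z=np.array([0,0,1.])
    # view from face: gauge +y appears right when looking along -x ; 
    C=np.array(c)+xf*X
    P=[C+a*hw*Y+b*hw*Z for a,b in((-1,1),(1,1),(1,-1),(-1,-1))]
    H=cv2.getPerspectiveTransform(proj("scene",P).astype(np.float32),np.float32([[0,0],[N,0],[N,N],[0,N]]))
    return cv2.warpPerspective(im,H,(N,N),flags=cv2.INTER_CUBIC)
E
python3 - <<'E'
from rect import *
im=cv2.imread("pics/s5.png")
r=rect(im,(.5207,.2927,.3868),.888);cv2.imwrite("pics/r5.png",r)
E
```

```text
(no output)
```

View pics/r5.png

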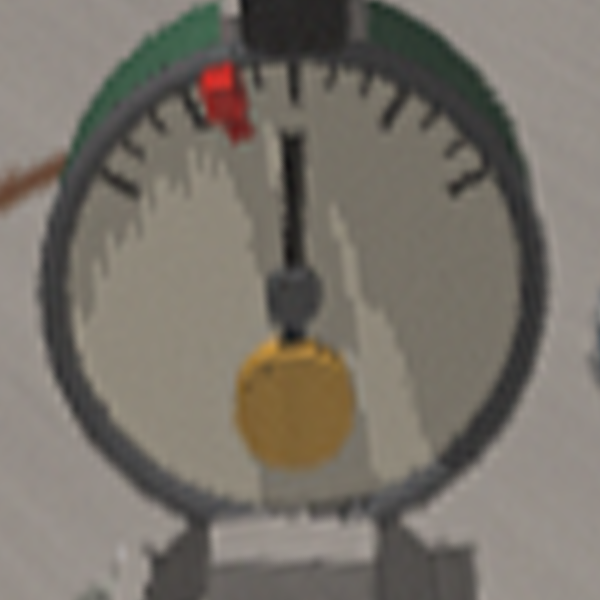

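```bash
python3 - <<'E'
import cv2,numpy as np
r=cv2.imread("pics/r5.png");h=cv2.cvtColor(r,cv2.COLOR_BGR2HSV)
m=(cv2.inRange(h,(0,110,80),(9,255,255))|cv2.inRange(h,(172,110,80),(180,255,255)))
yy,xx=np.nonzero(m)
for y in range(60,146,6):
    s=xx[yy==y]
    if len(s): 
        u=(s.min()+s.max())/2;print(y,s.min(),s.max(),[round(np.arctan2(294-u,cy-y),3) for cy in(280,284,288)])
# ring: dark outer; dial face edge via gray ring
c=cv2.resize(r[40:240,80:520],(800,364*1),interpolation=2);cv2.imwrite("pics/c9.png",c)
# tick centroids polar: 
g=cv2.cvtColor(r,cv2.COLOR_BGR2GRAY).astype(np.float32)
best=[]
for cy in range(276,292,2):
  for cx in range(290,299,1):
    p=cv2.warpPolar(g,(260,720),(cx,cy),260,cv2.WARP_POLAR_LINEAR)
    prof=p[:,190:215].mean(1)   # angle idx*0.5deg
    deg=(np.arange(720)/2+90+180)%360-180  # 0 = up, clockwise +
    sc=sum(prof[np.argmin(abs(deg-a))] for a in(-60,-50,-40,0,10,20,30,40,50,60))
    best.append((sc,cx,cy))
print(sorted(best)[:6])
E
```

```text
66 208 235 [np.float64(0.327), np.float64(0.321), np.float64(0.316)]
72 202 236 [np.float64(0.346), np.float64(0.34), np.float64(0.334)]
78 198 236 [np.float64(0.364), np.float64(0.358), np.float64(0.351)]
84 198 239 [np.float64(0.368), np.float64(0.361), np.float64(0.354)]
90 199 243 [np.float64(0.367), np.float64(0.36), np.float64(0.353)]
96 201 244 [np.float64(0.371), np.float64(0.363), np.float64(0.356)]
102 204 246 [np.float64(0.37), np.float64(0.362), np.float64(0.355)]
108 206 246 [np.float64(0.376), np.float64(0.369), np.float64(0.361)]
114 207 245 [np.float64(0.389), np.float64(0.381), np.float64(0.373)]
120 207 246 [np.float64(0.399), np.float64(0.39), np.float64(0.382)]
126 225 250 [np.float64(0.352), np.float64(0.343), np.float64(0.336)]
132 227 251 [np.float64(0.356), np.float64(0.347), np.float64(0.339)]
138 231 243 [np.float64(0.382), np.float64(0.372), np.float64(0.363)]
[(np.float32(686.04), 293, 282), (np.float32(690.72003), 292, 282), (np.float32(692.04004), 294, 282), (np.float32(694.76), 293, 280), (np.float32(696.28), 294, 280), (np.float32(702.44), 292, 280)]
```

View pics/c9.png

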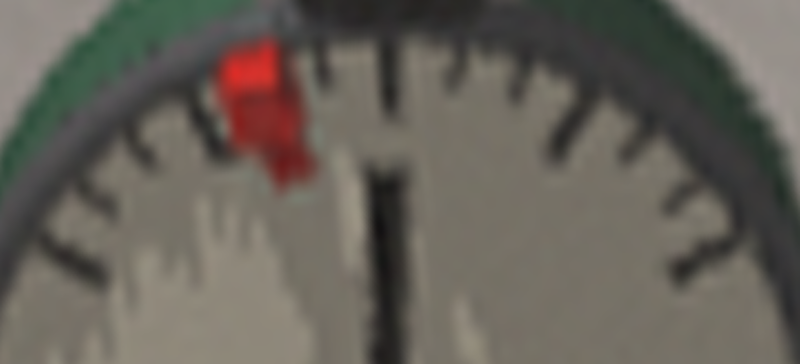

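The index mark sits about 0.345 rad from the vertical needle (dial centre (293,282), mark at (238,129) in the rectified view). I'll turn back, go over the tube and come down to just above seating.

Call:
{"method": "step_arm", "body": {"xyz": [[0, 0, 0], [-2, -25, 0], [-6, -60, 0], [-10, -100, 0], [-14, -140, 0], [-18, -180, 0], [-22, -220, 0], [-24, -243, 0], [-24, -252, 0], [-24, -252, 0]], "spin": [-0.06, -0.16, -0.27, -0.39, -0.51, -0.63, -0.74, -0.82, -0.848, -0.848], "fingers": [0, 0, 0, 0, 0, 0, 0, 0, 0, 0]}}

```text
time_s: 10.4
eef_pos: [0.4968, 0.0398, 0.464]
eef_rot: [0.707, -0.014, 0.707, 0.014]
wrist_force: [0.3, -0.1, -5.2]
opening: 0.323
```

Call:
{"method": "step_arm", "body": {"xyz": [[0, 0, -10], [0, 0, -35], [0, 0, -70], [0, 0, -105], [0, 0, -140], [0, 0, -170], [0, 0, -188], [0, 0, -192], [0, 0, -192], [0, 0, -192]], "spin": [0, 0, 0, 0, 0, 0, 0, 0, 0, 0], "fingers": [0, 0, 0, 0, 0, 0, 0, 0, 0, 0]}}

```text
time_s: 11.4
eef_pos: [0.4975, 0.0412, 0.273]
eef_rot: [0.708, -0.015, 0.706, 0.015]
wrist_force: [1.1, -0.2, -5.1]
opening: 0.319
```

```bash
python3 st.py; python3 - <<'E'
from h import *
a=snap("scene","s6.png");t=snap("top","t6.png")
a=cv2.resize(a[80:290,190:380],(543,600),interpolation=2);cv2.imwrite("pics/c10.png",cv2.cvtColor(a,4))
E
```

```text
t 11.4 pos [497.5  41.2 273. ] yaw 0.0413 F [ 1.1 -0.2 -5.1] T [ 0.01 -0.04 -0.04] op 0.319
```

View pics/c10.png

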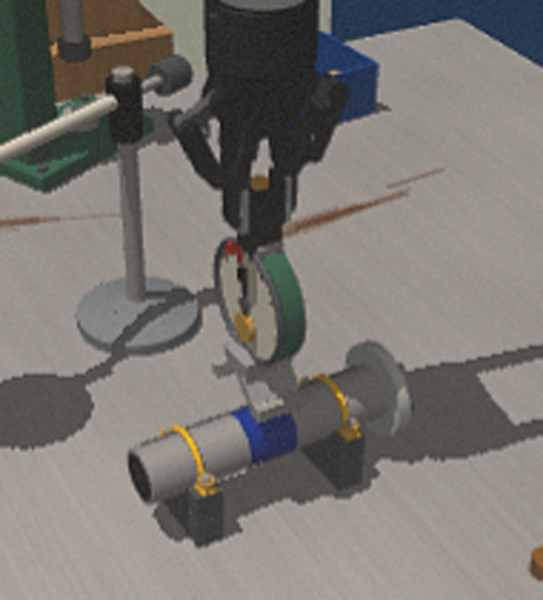

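View pics/t6.png

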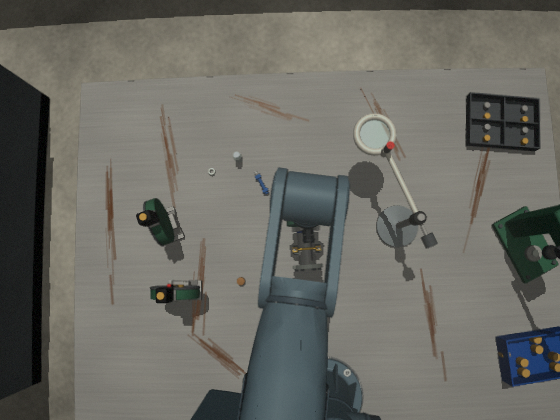

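The gauge is 40 mm above its seat, over the blue band. I'll lower it slowly.

Call:
{"method": "step_arm", "body": {"xyz": [[0, 0, -12], [0, 0, -24], [0, 0, -31], [0, 0, -35], [0, 0, -37], [0, 0, -37]], "spin": [0, 0, 0, 0, 0, 0], "fingers": [0, 0, 0, 0, 0, 0]}}

```text
time_s: 12.1
eef_pos: [0.4967, 0.0407, 0.2345]
eef_rot: [0.707, -0.014, 0.707, 0.014]
wrist_force: [-0.1, -0.6, -6.5]
opening: 0.316
```

```bash
python3 st.py
```

```text
t 12.1 pos [496.7  40.7 234.5] yaw 0.0399 F [-0.1 -0.6 -6.5] T [ 0.05 -0.   -0.06] op 0.316
```

Call:
{"method": "step_arm", "body": {"xyz": [[0, 0, -2], [0, 0, -3], [0, 0, -4], [0, 0, -4]], "spin": [0, 0, 0, 0], "fingers": [0, 0, 0, 0]}}

```text
time_s: 12.5
eef_pos: [0.4976, 0.0406, 0.2336]
eef_rot: [0.708, -0.014, 0.706, 0.014]
wrist_force: [-4.4, 0.8, 10.5]
opening: 0.322
```

```bash
python3 st.py
```

```text
t 12.5 pos [497.6  40.6 233.6] yaw 0.0402 F [-4.4  0.8 10.5] T [0.35 1.43 0.06] op 0.322
```

It touches at z ≈ 0.2336 m, and pressing 3 mm more gives about 16 N. Now I rock it around the tube, going to θ = 0.2 first.

Call:
{"method": "step_arm", "body": {"xyz": [[0, 4, 0], [0, 9, 0], [-1, 13, -0.5], [-1, 18, -1], [-1, 22, -1.5], [-1, 27, -2], [-1, 31, -3], [-1, 36, -3.6], [-1, 36, -3.6], [-1, 36, -3.6]], "spin": [0, 0, 0, 0, 0, 0, 0, 0, 0, 0], "fingers": [0, 0, 0, 0, 0, 0, 0, 0, 0, 0]}}

```text
time_s: 13.5
eef_pos: [0.4974, 0.0756, 0.2303]
eef_rot: [0.709, -0.015, 0.705, 0.013]
wrist_force: [-2.8, -2.5, 9.5]
opening: 0.322
```

```bash
python3 st.py; python3 - <<'E'
from h import *
a=snap("scene","s7.png")
a=cv2.resize(a[120:260,230:370],(600,600),interpolation=2);cv2.imwrite("pics/c11.png",cv2.cvtColor(a,4))
E
```

```text
t 13.5 pos [497.4  75.6 230.3] yaw 0.0405 F [-2.8 -2.5  9.5] T [-1.14  0.84 -0.  ] op 0.322
```

View pics/c11.png

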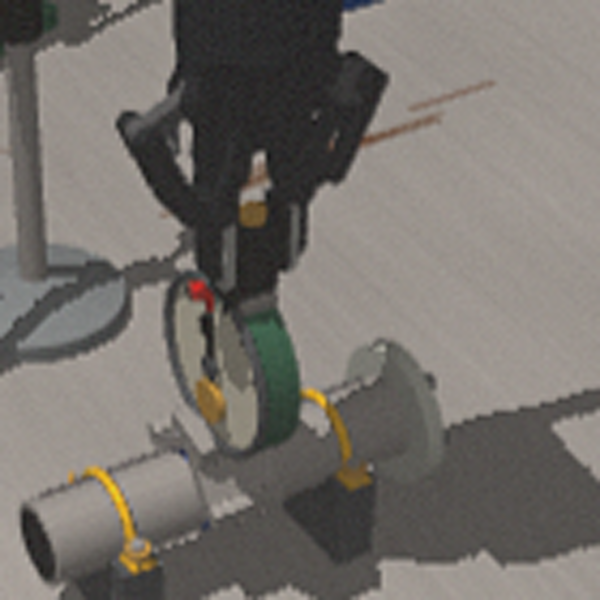

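It rocks well and stays seated, with the needle now nearing the mark. I'll go on to θ ≈ 0.345.

Call:
{"method": "step_arm", "body": {"xyz": [[0, 4, -1], [0, 9, -2], [0, 13, -3.5], [0, 18, -5], [-1, 22, -6.3], [-1, 25, -7.2], [-1, 25, -7.2], [-1, 25, -7.2], [-1, 25, -7.2], [-1, 25, -7.2]], "spin": [0, 0, 0, 0, 0, 0, 0, 0, 0, 0], "fingers": [0, 0, 0, 0, 0, 0, 0, 0, 0, 0]}}

```text
time_s: 14.55
eef_pos: [0.4967, 0.1012, 0.223]
eef_rot: [0.709, -0.015, 0.705, 0.014]
wrist_force: [-1.7, -0.8, 7.2]
opening: 0.318
```

```bash
cat > look.py <<'E'
import sys
from rect import *
from scipy.spatial.transform import Rotation as Ro
k=sys.argv[1]
a=np.mean([eyes.camera("scene").astype(float) for _ in range(4)],0).round().astype(np.uint8)
cv2.imwrite(f"pics/s{k}.png",cv2.cvtColor(a,4))
p=ctrl.get_obs()["eef_pos"]; G=p+[0,0,.008]; s=np.array([.4965,.0408,.062])
th=np.arctan2(G[1]-s[1],G[2]-s[2]); print("geom theta",th,"dist",np.hypot(G[1]-s[1],G[2]-s[2]))
c=np.array([G[0],s[1]+.094*np.sin(th),s[2]+.094*np.cos(th)])
r=rect(a,c,.04,hw=.06,N=500);z=cv2.resize(a[150:230,255:325],(438,500),interpolation=2)
cv2.imwrite(f"pics/r{k}.png",cv2.cvtColor(cv2.hconcat([r[:,60:410],z]),4))
cv2.imwrite(f"pics/q{k}.png",cv2.cvtColor(r,4))
E
python3 st.py; python3 look.py 8
```

```text
t 14.55 pos [496.7 101.2 223. ] yaw 0.0403 F [-1.7 -0.8  7.2] T [-0.59  0.46 -0.02] op 0.318
geom theta 0.3433242968958517 dist 0.1795092636539795
```

View pics/r8.png

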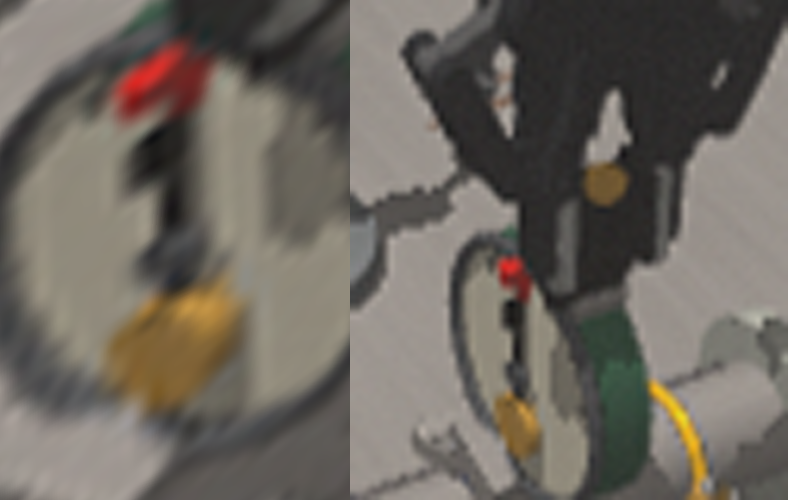

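```bash
python3 - <<'E'
from m import *
Y=((12,120,60),(30,255,255))
n=np.array([np.cos(.04),np.sin(.04),0]);q0=np.array([.4967,.0408,0])
def pt(fn,box,c=Y):
    im=cv2.cvtColor(cv2.imread(fn),4);r=cent(im,box,*c)
    u,v=r[0];o,d=ray("scene",u,v);P=o+d*(((q0-o)@n)/(d@n));return (u,v),P.round(4),r[1][4]
for fn,box,zs,tcpy in(("pics/s6.png",(270,130,295,155),.273-.1716,.0412),("pics/s7.png",(280,160,300,178),.0628,None),("pics/s8.png",(285,170,305,190),.0628,None)):
    uv,P,a=pt(fn,box);print(fn,uv,P,a,"theta",np.arctan2(P[1]-.0408,P[2]-zs),"d",np.hypot(P[1]-.0408,P[2]-zs))
# rectified red/needle
r=cv2.imread("pics/q8.png");h=cv2.cvtColor(r,cv2.COLOR_BGR2HSV)
m=cv2.inRange(h,(0,110,80),(9,255,255))|cv2.inRange(h,(172,110,80),(180,255,255));yy,xx=np.nonzero(m)
for y in range(40,130,6):
    s=xx[yy==y]
    if len(s):print("red",y,s.min(),s.max())
g=cv2.cvtColor(r,cv2.COLOR_BGR2GRAY)
for y in range(110,280,10):
    s=np.nonzero(g[y,170:290]<65)[0]+170
    if len(s):print("dark",y,s.min(),s.max(),len(s))
E
```

```text
pics/s6.png (np.float64(280.4166666666667), np.float64(143.66666666666666)) [0.4968 0.0379 0.2944] 24 theta -0.015024776049828938 d 0.19302178633511813
pics/s7.png (np.float64(288.5483870967742), np.float64(169.4516129032258)) [0.4955 0.0719 0.251 ] 31 theta 0.16376972456979302 d 0.19075232632919578
pics/s8.png (np.float64(295.42424242424244), np.float64(178.93939393939394)) [0.4944 0.0993 0.2435] 33 theta 0.313092762066895 d 0.18993351468342812
red 40 238 244
red 46 225 248
red 52 215 249
red 58 207 268
red 64 198 269
red 70 189 268
red 76 182 266
red 82 177 265
red 88 174 263
red 94 173 261
red 100 175 258
red 106 178 253
red 112 179 233
red 118 185 191
dark 110 232 251 20
dark 120 225 249 25
dark 130 213 249 37
dark 140 202 249 48
dark 150 196 248 53
dark 160 193 245 53
dark 170 194 247 54
dark 180 193 247 55
dark 190 223 247 25
dark 200 222 247 26
dark 210 221 248 28
dark 220 222 247 26
dark 230 222 242 21
dark 240 219 227 9
dark 250 210 222 13
dark 260 206 254 49
dark 270 211 252 34
```

View pics/q8.png

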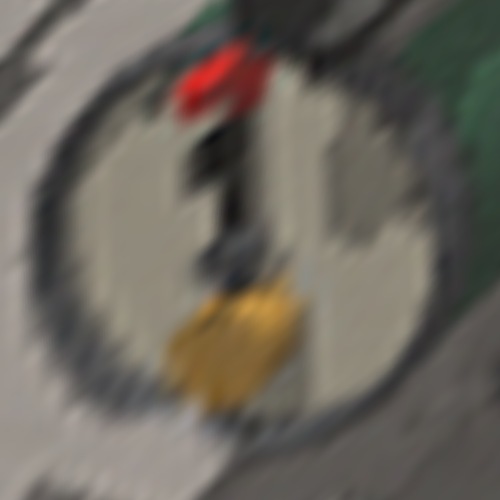

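By geometry the lean is 0.343, but the dial is too foreshortened here to compare needle and mark finely. The friction grip should hold the lean. So I'll lift straight off, show the dial face-on to the camera, read needle against mark, and then reseat with any correction.

Call:
{"method": "step_arm", "body": {"xyz": [[0, 0, 5], [0, 0, 15], [0, 0, 35], [0, 0, 65], [0, 0, 100], [0, 0, 140], [0, 0, 180], [0, 0, 215], [0, 0, 235], [0, 0, 240]], "spin": [0, 0, 0, 0, 0, 0, 0, 0, 0, 0], "fingers": [0, 0, 0, 0, 0, 0, 0, 0, 0, 0]}}

```text
time_s: 15.75
eef_pos: [0.4953, 0.1018, 0.4633]
eef_rot: [0.709, -0.014, 0.705, 0.014]
wrist_force: [0.0, -0.1, -6.2]
opening: 0.318
```

Call:
{"method": "step_arm", "body": {"xyz": [[2, 20, 0], [5, 50, 0], [9, 85, 0], [13, 120, 0], [17, 150, 0], [21, 175, 0], [23, 187, 0], [24, 191, 0], [24, 191, 0], [24, 191, 0]], "spin": [0.06, 0.16, 0.28, 0.4, 0.52, 0.64, 0.75, 0.82, 0.848, 0.848], "fingers": [0, 0, 0, 0, 0, 0, 0, 0, 0, 0]}}

```text
time_s: 16.75
eef_pos: [0.5184, 0.2925, 0.4585]
eef_rot: [0.638, -0.303, 0.64, 0.304]
wrist_force: [0.5, -0.3, -4.7]
opening: 0.315
```

Call:
{"method": "step_arm", "body": {"xyz": [[0, 0, 0], [0, 0, 0], [0, 0, 0], [0, 0, 0], [0, 0, 0], [0, 0, 0]], "spin": [0, 0, 0, 0, 0, 0], "fingers": [0, 0, 0, 0, 0, 0]}}

```text
time_s: 17.35
eef_pos: [0.5188, 0.2926, 0.4601]
eef_rot: [0.639, -0.304, 0.639, 0.304]
wrist_force: [-0.0, -0.3, -5.9]
opening: 0.317
```

```bash
python3 st.py; python3 - <<'E'
from rect import *
a=np.mean([eyes.camera("scene").astype(float) for _ in range(4)],0).round().astype(np.uint8)
cv2.imwrite("pics/s9.png",cv2.cvtColor(a,4))
p=ctrl.get_obs()["eef_pos"];th=.343;l=.085
Y=np.array([-np.sin(.888),np.cos(.888),0])
c=p+[0,0,.008]-l*(np.sin(th)*Y+np.cos(th)*np.array([0,0,1]))
cv2.imwrite("pics/r9.png",cv2.cvtColor(rect(a,c,.888),4))
E
```

```text
t 17.35 pos [518.8 292.6 460.1] yaw 0.8878 F [-0.  -0.3 -5.9] T [0.2  0.16 0.02] op 0.317
```

View pics/r9.png

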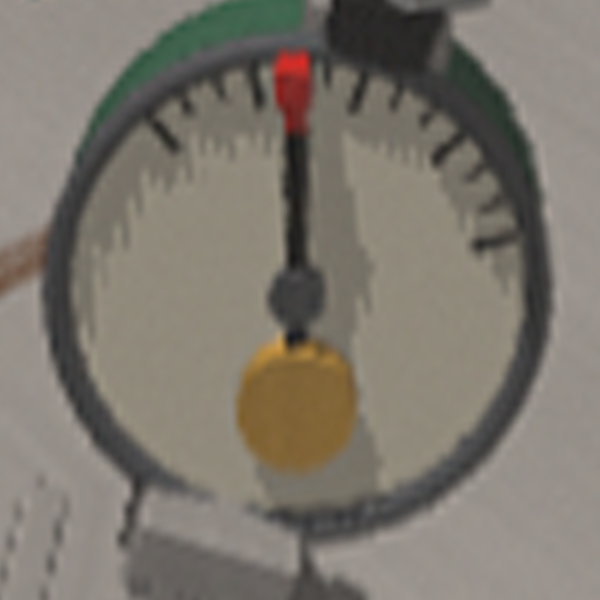

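Needle and mark line up in this face-on view. I'll put a number on what's left.

```bash
python3 - <<'E'
import cv2,numpy as np
r=cv2.imread("pics/r9.png");h=cv2.cvtColor(r,cv2.COLOR_BGR2HSV);g=cv2.cvtColor(r,6)
m=(cv2.inRange(h,(0,110,80),(9,255,255))|cv2.inRange(h,(172,110,80),(180,255,255)))
for y in range(60,136,8):
    s=np.nonzero(m[y])[0]; print("red",y,s.min() if len(s) else 0,s.max() if len(s) else 0)
for y in range(140,265,15):
    s=np.nonzero(g[y,250:340]<60)[0]+250;print("ndl",y,s.min(),s.max(),(s.min()+s.max())/2)
b=cv2.inRange(h,(15,120,100),(30,255,255));n,l,st,c=cv2.connectedComponentsWithStats(b);print("bob",c[1+np.argmax(st[1:,4])])
E
```

```text
red 60 274 310
red 68 273 310
red 76 273 310
red 84 274 310
red 92 274 309
red 100 275 309
red 108 279 306
red 116 284 304
red 124 284 305
red 132 286 303
ndl 140 286 304 295.0
ndl 155 287 305 296.0
ndl 170 287 305 296.0
ndl 185 286 305 295.5
ndl 200 289 304 296.5
ndl 215 289 302 295.5
ndl 230 288 304 296.0
ndl 245 288 303 295.5
ndl 260 288 305 296.5
bob [295.65826425 403.71290814]
```

The mark is only about 0.01 rad short of the needle. I'll go back exactly the way I came, reseat, and add 1.5 mm of rocking.

Call:
{"method": "step_arm", "body": {"xyz": [[0, 0, 0], [-2, -20, 0], [-6, -50, 0], [-10, -85, 0], [-14, -120, 0], [-18, -150, 0], [-22, -175, 0], [-24, -187, 0], [-24, -191, 0], [-24, -191, 0]], "spin": [-0.06, -0.16, -0.27, -0.39, -0.51, -0.63, -0.74, -0.82, -0.848, -0.848], "fingers": [0, 0, 0, 0, 0, 0, 0, 0, 0, 0]}}

```text
time_s: 18.55
eef_pos: [0.4949, 0.1015, 0.4602]
eef_rot: [0.707, -0.014, 0.707, 0.014]
wrist_force: [0.3, -0.7, -6.2]
opening: 0.32
```

Call:
{"method": "step_arm", "body": {"xyz": [[0, 0, -15], [0, 0, -45], [0, 0, -85], [0, 0, -125], [0, 0, -165], [0, 0, -195], [0, 0, -210], [0, 0, -220], [0, 0, -225], [0, 0, -225]], "spin": [0, 0, 0, 0, 0, 0, 0, 0, 0, 0], "fingers": [0, 0, 0, 0, 0, 0, 0, 0, 0, 0]}}

```text
time_s: 19.55
eef_pos: [0.4946, 0.1021, 0.2346]
eef_rot: [0.707, -0.014, 0.707, 0.015]
wrist_force: [0.7, 1.2, -5.7]
opening: 0.319
```

```bash
python3 st.py
```

```text
t 19.55 pos [494.6 102.1 234.6] yaw 0.041 F [ 0.7  1.2 -5.7] T [ 0.22  0.07 -0.01] op 0.319
```

Call:
{"method": "step_arm", "body": {"xyz": [[0, 0, -4], [0, 0, -8], [0, 0, -11], [0, 0, -13], [0, 0, -14], [0, 0, -15], [0, 0, -15], [0, 0, -15]], "spin": [0, 0, 0, 0, 0, 0, 0, 0], "fingers": [0, 0, 0, 0, 0, 0, 0, 0]}}

```text
time_s: 20.35
eef_pos: [0.4964, 0.1014, 0.2233]
eef_rot: [0.709, -0.015, 0.705, 0.014]
wrist_force: [-2.9, 0.9, 11.1]
opening: 0.321
```

```bash
python3 st.py;python3 look.py 10
```

```text
t 20.35 pos [496.4 101.4 223.3] yaw 0.0401 F [-2.9  0.9 11.1] T [-0.6   0.88 -0.16] op 0.321
geom theta 0.34373077061535284 dist 0.17982030646622751
```

View pics/r10.png

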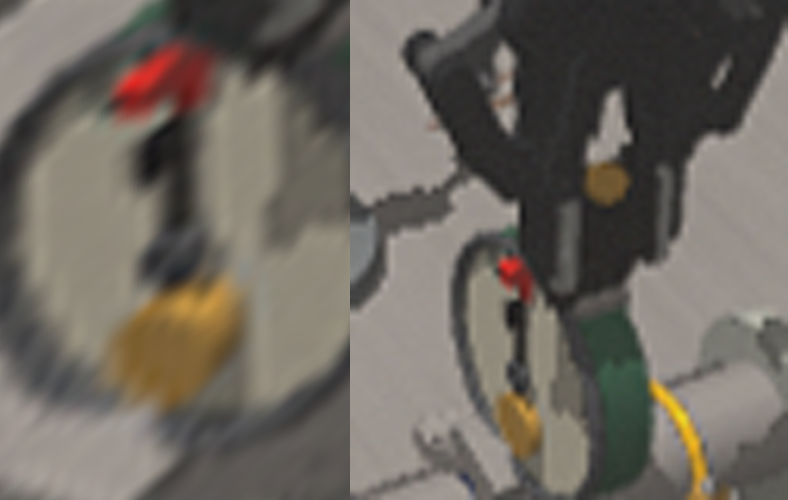

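It has reseated at the same pose with about 11 N of pressure. Now the fine rocking, then let it settle.

Call:
{"method": "step_arm", "body": {"xyz": [[0, 1, -0.5], [0, 1.5, -0.6], [0, 1.5, -0.6], [0, 1.5, -0.6], [0, 1.5, -0.6], [0, 1.5, -0.6], [0, 1.5, -0.6], [0, 1.5, -0.6], [0, 1.5, -0.6], [0, 1.5, -0.6]], "spin": [0, 0, 0, 0, 0, 0, 0, 0, 0, 0], "fingers": [0, 0, 0, 0, 0, 0, 0, 0, 0, 0]}}

```text
time_s: 21.55
eef_pos: [0.4964, 0.1028, 0.2226]
eef_rot: [0.709, -0.015, 0.705, 0.014]
wrist_force: [-2.1, 1.0, 10.9]
opening: 0.321
```

```bash
python3 st.py;python3 look.py 11
```

```text
t 21.55 pos [496.4 102.8 222.6] yaw 0.0402 F [-2.1  1.  10.9] T [-0.75  0.83 -0.17] op 0.321
geom theta 0.35231455951918705 dist 0.17964382006077698
```

View pics/s11.png

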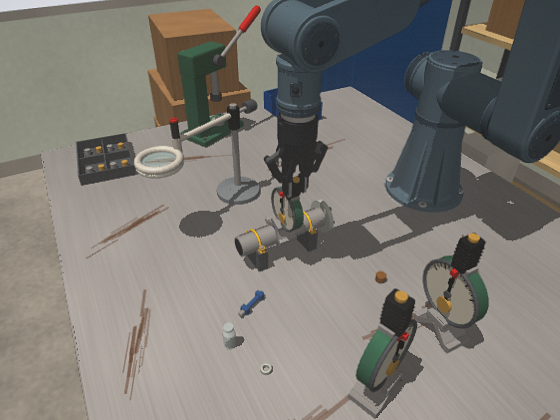

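The gauge is seated, gripped and steady. The small parts are where they were, at scene (252,303), (228,335), (266,368) and (381,277), and the lamp is clear. Handing in.

```bash
python3 -c "
from bench import hand_in
print(hand_in())"
```

```text
the job is handed in; nothing more can be done
None
```

I swung the lamp clear and seated the smallest gauge astride the blue band. I rocked it to about 0.35 rad towards the robot's left and handed in while still gripping it there, 21.6 s into the job.

- **Lamp:** by its last commanded arm angle, the head's centre is about 0.27 m from the tube middle. The images show it well away.
- **Gauge on the tube:** it is pressed on with about 11 N, and the grip opening matches the 28 mm handle.
- **Needle on the mark:** after the first rocking I lifted the gauge off with its lean held and viewed the dial face-on. The mark was about 0.01 rad short of the needle. I then reseated it at the same pose and rocked it 1.5 mm further (about 0.008 rad) to close that gap.
- **Small parts:** in the last picture they stand where they began.

**What is less certain:**
- **Final lean:** once seated, the scene camera sees the dial too edge-on to compare needle and mark finely. The final alignment therefore rests on the face-on reading and the arm's measured pose (0.352 rad).
- **Disagreeing checks:** before the last correction, a coarse fix on the handle's top button gave about 0.33 rad against 0.343 by pose. My first direct reading of the mark was 0.345 rad.

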